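# Clamp the star-cap arbor in the bench chuck

### The arm

A 6-joint arm with a two-finger parallel gripper is mounted at the origin on the work surface. World frame = base frame: x ahead of the robot, y to its left, z up, the work surface at z = 0. Lengths are in mm, angles in rad, forces in N, time in s.
With the tool pointing down it reaches from about 300 to 775 mm from the base axis. Payload 14.6 kg.
Tool frame: the origin (TCP) lies between the finger pads; the fingertips stand 17 mm ahead of it and the grasp point (between the pads) lies 2 mm behind it (manip.tip_reach is the distance from the TCP to the fingertips, in mm); z points along the fingers, y is the line along which they close (so a half turn about z gives the same grasp; the last joint's range is limited). The gripper opens to 94 mm and grips with 3 to 60 N. Pads are 16 mm wide; open, the fingers measure 119 mm over their backs; the gripper's body (75 mm by 177 mm) begins 78 mm behind the grasp point.
Start: joints at [1.095, 0.3, 1.521, -0, 1.321, -0.067], TCP at [218.626, 504.67, 222.446] pointing down, gripper open.
Joint ranges: [-3.03, 3.03], [-0.79, 2.21], [0.23, 2.52], [-1.04, 4.18], [0, 3.07], [-2.55, 2.55]. Speed limits (rad/s): [2.22, 2.22, 2.57, 3.14, 3.14, 3.14].

### API

Orientations are given as [roll, pitch, yaw] about the fixed x, y, z axes, in that order (R = Rz(yaw) Ry(pitch) Rx(roll)).
In Python, from cell import manip, viewer gives the robot as it stands.
- The arm moves only by the tool apply_moves, never from a script. Its argument "moves" is a list of rows, each a list of 3 entries, a list of its own where there are three numbers: the shift along the tool's x, y, z each as a share of 0.25 m, from -1 to 1, then the turn, a rotation vector about the tool's x, y, z each as a share of pi rad, from -1 to 1, then the closure, from 0 (fully open) to 1 (shut). In form: [[[dx, dy, dz], [wx, wy, wz], grip], ...]. A call has 1 to 12 rows; each row is the pose to reach, as a shift and turn from the pose commanded when the call began, along the tool's axes at that moment, turning the shorter way round; what a row does not reach only later rows make up. A row lasts 1/12 s, in which the tool goes at most 41.7 mm and 7.16 degrees, less where a joint would pass 70% of its speed; a pose out of reach is approached as far as the arm can. A call with a number of a shift or a turn outside -1 to 1 is refused whole. A call with a gripper value outside its range is refused whole. The fingers move at their own pace and stop on an object; "squeeze" is the grip in N (left out, the last holds). Time passes only in rows, so rows that repeat a pose let the fingers close. It gives the time, the measured TCP pose, the force, the opening and the grip force at its end, in the units of the state.
- manip.read_state(): the state, without advancing time (a new reading comes with each control period).
- viewer.camera(name): name is "scene" or "top" or "wrist"; returns the picture (400x640x3 uint8, blue, green, red); there is no depth.
- viewer.camera_info(name): a dict with "camera_matrix" (3x3 intrinsics, pixels), "R" (3x3) and "t" (3): a world point X has camera coordinates R X + t. Camera axes: x right, y down, z forward; pixel columns grow to the right and rows downward; lengths in mm; the calibration is good to about 2 mm. A picture is of the moment at which its call begins: read the wrist's pose just before it. camera_info takes no time and is no camera call; for the wrist camera it gives the pose at the moment of the call.
- manip.sign_off(): hands the job in; it is judged then, once.
The state is a dict: "clock": time; "joints": joint angles; "qd": joint speeds; "effort": joint torques, N m; "eef_pos": TCP position; "eef_rot": TCP orientation; "wrist_force": force on the tool from outside, world axes, zero at the start; "moment": the same for the moment, N m; "finger_gap": finger opening in mm; "finger_force": force on a finger pad.
Only numpy, scipy, OpenCV 4.12 (cv2) and the standard library are available. Lean on these libraries where they do the work, as an engineer would, in place of code of your own. Each camera call takes 0.05 s, during which the arm holds its last target. There are 200 camera calls.

### The job

Take the arbor with the gold star head from the wooden rack, stand it in the upright bench chuck, down on the bore floor, and let go of it. Then turn the chuck's hand ring clockwise (seen from above) by its red posts until you feel the jaws close up tight on the shank, so that all three hold it firmly, upright and centred after you let go - but stop when it comes up tight, do not force it, or the jaws mark the shank. Leave the other arbor, the nut, the wrench and the bell where they are.

Things in the scene. Friction and masses are not known exactly. Their poses are not given: they have to be found in the camera images.
- star_arbor_mid (a point): centre (57.5 mm above its foot) of the arbor to chuck: a loose upright steel spindle 115 mm long, 0.2 to 0.45 kg. From its flat foot: shank 22 mm diameter for 60 mm, dark grooved neck 32 mm diameter from 60 to 95 mm (grip here), gold five-pointed star head about 31 mm across from 95 to 115 mm. z points up along it. It starts in one of the rack's two holes
- drum_arbor_mid (a point): centre (57.5 mm above the foot) of the other arbor, alike but with a round black head 30 mm across; it stands in the other hole of the rack and is to be left alone
- rack: fixed wooden block 80 x 170 x 35 mm (x, y, z), origin at the centre of its underside, with two holes 26 mm wide and 20 mm deep, 50 mm to either side of the middle along its y; an arbor's foot stands 15 mm above the shelf in it
- bore_floor (a point): centre of the chuck's bore floor, on its vertical axis, 20 mm above the shelf. The chuck is a fixed round dark steel body 132 mm wide. The bore is 40 mm wide up to 37 mm above the shelf; above it three jaws, 38 to 66 mm above the shelf, start at least 20 mm from the axis. An arbor set down on the bore floor stands by itself; the closing jaws centre it
- ring_mid (a point): centre of the knurled hand ring around the jaws (116 mm across, 40 to 66 mm above the shelf), which turns about the chuck's axis. Clockwise from above closes the three jaws together, about 6 mm each per rad. Its posts' angle says nothing of the jaws. Some 1.6 to 2 rad from the start the jaws meet the shank and it stiffens
- chuck: the chuck's fixed body, origin on its axis at shelf height. Its hand ring has no spring: it stays where it is left, with about 0.4 N m of friction (5 N along the arc at a post). Once the jaws bear, 5 to 10 N along the arc at a post, held, is firm; 15 N or more is too much
- post0 (a point): grip point, 85 mm above the shelf, on the axis of one of the three red round upright posts of the hand ring: 16 mm diameter, top 105 mm above the shelf, 85 mm from the chuck's axis, 120 degrees apart, each on a 14 mm steel spoke (43 to 57 mm above the shelf). Rigid with the ring and the other posts
- post1 (a point): the next red post, 120 degrees anticlockwise (from above) of post0, same point
- post2 (a point): the third red post, 240 degrees anticlockwise of post0, same point
- jaw0: first steel jaw, a block 22 x 14 x 28 mm (radial x wide x high, 38 to 66 mm above the shelf). This frame has its x axis along the jaw's radius outwards; its origin lies on the chuck's axis at shelf height when the jaws are fully open and shifts towards -x as the jaw closes. The gripping face is 23 mm along +x from the origin
- jaw1: second steel jaw, a block 22 x 14 x 28 mm (radial x wide x high, 38 to 66 mm above the shelf). This frame has its x axis along the jaw's radius outwards; its origin lies on the chuck's axis at shelf height when the jaws are fully open and shifts towards -x as the jaw closes. The gripping face is 23 mm along +x from the origin
- jaw2: third steel jaw, a block 22 x 14 x 28 mm (radial x wide x high, 38 to 66 mm above the shelf). This frame has its x axis along the jaw's radius outwards; its origin lies on the chuck's axis at shelf height when the jaws are fully open and shifts towards -x as the jaw closes. The gripping face is 23 mm along +x from the origin
- axle_nut: chrome hex axle nut, loose, 52 mm wide and 28 mm high, origin under its centre; leave alone
- spoke_wrench: steel spoke wrench, loose, 130 mm long, lying along its x; leave alone
- bell: small brass bell with a knurled striker on top, loose, 72 mm wide, 74 mm high, origin under its centre; leave alone
- chute: fixed tin chute on a stand, sloping down to a blue plastic cup 90 mm wide and 90 mm high; origin at shelf height under the chute. The cup's centre is 55 mm along -x from it; the chute is 75 mm wide and rises along +x from the cup to about 220 mm high, 160 mm along +x

How it is judged:
By the outcome, as a careful person would: the job done as asked, in the order asked, and still so for the second after the job is handed in, with the robot touching nothing.
It also fails if it takes over 64 s, if anything falls off the work surface, if the arm or the gripper's body presses on something with over 40 N, if the wrist force passes 120 N, or if a joint passes its speed limit or range.

## Working session

There is one attempt and no reset: what is moved stays moved. The work goes in short steps, Python scripts to look and compute and a tool call to move; the robot and the scene stay as the last step left them, time stands still between calls to the robot, and variables do not carry over. Pictures are saved under pics/ and viewed, at most 10 in all, crops included, and the job is handed in when it is done.

Besides the shell and the picture viewer there is one more tool, called after ">>>" as name([rows], argument=value, ...), one row to a line, values as JSON. apply_moves: Moves the arm, as the interface text tells. Shift numbers are shares of 0.25 m and turn numbers shares of pi rad, none past 1 either way. Its arguments: {"type":"object","properties":{"moves":{"type":"array"},"squeeze":{"type":"number"}},"required":["moves"]}

```bash
mkdir -p pics; ls
python3 - <<'E'
from cell import manip, viewer
import cv2,numpy as np
print(manip.read_state())
for n in("scene","top"):
    cv2.imwrite(f"pics/{n}0.png",viewer.camera(n)); i=viewer.camera_info(n)
    print(n,{k:np.round(v,3).tolist() for k,v in i.items() if k in("camera_matrix","R","t")})
E
```

```text
pics
{'clock': 0.0, 'joints': array([ 1.09544432e+00,  3.00500031e-01,  1.52160608e+00,  1.02164351e-05,
        1.32068607e+00, -6.66029268e-02]), 'qd': array([ 0.00092437, -0.00030517, -0.00066853,  0.00048446, -0.00185364,
       -0.00017004]), 'effort': array([-2.25498243e-04, -5.31809199e+01, -3.52744675e+01,  7.08105974e-02,
        2.44509632e-02, -8.13506813e-05]), 'eef_pos': array([218.49122082, 504.46682486, 221.85987256]), 'eef_rot': array([-3.14039644e+00, -8.97067211e-05,  2.73284099e+00]), 'wrist_force': array([0.01649178, 0.43926604, 0.76889329]), 'moment': array([ 0.03143858, -0.01625049, -0.00037743]), 'finger_force': 0.0, 'finger_gap': 94.07997032726003}
scene {'camera_matrix': [[367.482, 0.0, 321.305], [0.0, 367.482, 200.721], [0.0, 0.0, 1.0]], 'R': [[0.425, 0.905, -0.015], [0.731, -0.353, -0.584], [-0.534, 0.238, -0.811]], 't': [-299.88, -355.184, 1172.271]}
top {'camera_matrix': [[508.004, 0.0, 322.724], [0.0, 508.004, 196.185], [0.0, 0.0, 1.0]], 'R': [[0.024, -1.0, 0.021], [-0.988, -0.026, -0.152], [0.153, -0.017, -0.988]], 't': [29.138, 570.449, 1347.838]}
```

View pics/scene0.png

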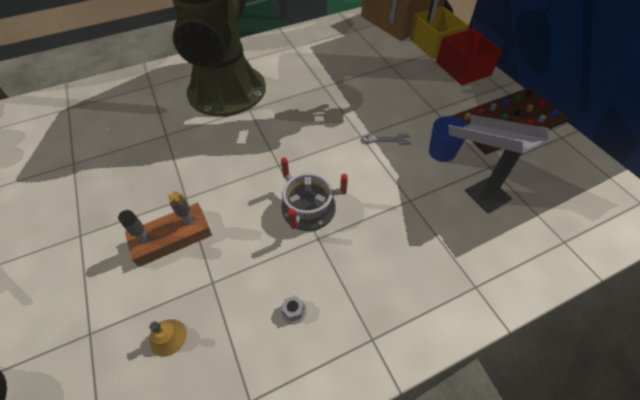

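View pics/top0.png

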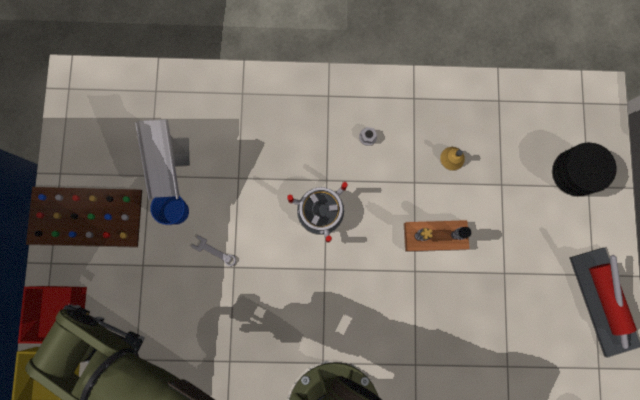

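The scene view shows the star arbor at about (178,203), the drum at (130,220) and the chuck at (307,197). In the top view the star is at (427,233), the drum at (464,232), the chuck at (321,210), and the posts at (291,199), (344,186) and (328,238).

```bash
cat > h.py <<'E'
from cell import manip, viewer
import cv2, numpy as np
from scipy.spatial.transform import Rotation as Ro
def blobs(img,lo,hi,amin=6):
    hsv=cv2.cvtColor(img,cv2.COLOR_BGR2HSV); m=cv2.inRange(hsv,np.array(lo),np.array(hi))
    n,l,s,c=cv2.connectedComponentsWithStats(m)
    return [(c[i],s[i]) for i in range(1,n) if s[i,4]>=amin]
def ray(info,uv):
    K,R,t=(np.array(info[k],float) for k in("camera_matrix","R","t"))
    d=R.T@np.linalg.solve(K,[uv[0],uv[1],1.]); return -R.T@t, d/np.linalg.norm(d)
def plane(info,uv,z):
    o,d=ray(info,uv); return o+d*(z-o[2])/d[2]
def tri(rays):
    A=sum(np.eye(3)-np.outer(d,d) for o,d in rays); b=sum((np.eye(3)-np.outer(d,d))@o for o,d in rays)
    return np.linalg.solve(A,b)
def proj(info,X):
    K,R,t=(np.array(info[k],float) for k in("camera_matrix","R","t"))
    p=K@(R@np.array(X,float)+t); return p[:2]/p[2]
def plan(pos,yaw,s=None):
    "shift/turn shares for the tool pointing down at yaw"
    s=s or manip.read_state(); R0=Ro.from_euler('xyz',s['eef_rot'])
    R1=Ro.from_euler('xyz',[np.pi,0,yaw])
    return (R0.inv().apply(np.array(pos)-s['eef_pos'])/250).round(3),((R0.inv()*R1).as_rotvec()/np.pi).round(3)
E
python3 - <<'E'
from h import *
T=cv2.imread("pics/top0.png");S=cv2.imread("pics/scene0.png");ti=viewer.camera_info("top");si=viewer.camera_info("scene")
for n,im,i,(x0,y0,x1,y1) in(("top",T,ti,(260,160,500,260)),("scene",S,si,(100,140,370,270))):
    c=im[y0:y1,x0:x1]
    for nm,lo,hi,z in(("red",(0,170,90),(6,255,255),85),("red2",(174,170,90),(180,255,255),85),("gold",(16,130,110),(32,255,255),120),("wood",(5,110,50),(16,215,255),35),("black",(0,0,0),(180,255,30),120)):
        for b,s in blobs(c,lo,hi,8):
            uv=b+[x0,y0]; print(n,nm,uv.round(1),s[4],plane(i,uv,z).round(1))
cv2.imwrite("pics/crop1.png",np.hstack([cv2.resize(T[160:260,270:480],None,fx=3.4,fy=3.4,interpolation=2)]))
E
```

```text
top red [343.9 185.1] 20 [594.5 -11.6  85. ]
top red [289.9 197.5] 22 [557.2 131.1  85. ]
top red [328.  238.2] 20 [451.9  27.6  85. ]
top gold [450.4 163.5] 133 [ 653.4 -288.4  120. ]
top gold [426.7 232.9] 77 [ 469.4 -224.6  120. ]
top wood [434.9 235.8] 1450 [ 469.5 -266.    35. ]
top black [464.3 232. ] 90 [ 474.3 -321.6  120. ]
scene red [283.5 160.3] 14 [435.6  28.4  85. ]
scene red [343.7 176.5] 14 [542.8 134.7  85. ]
scene red [291.4 211.8] 25 [581.1 -11.3  85. ]
scene gold [174.4 196.5] 74 [ 460.8 -225.6  120. ]
scene wood [168.2 234.9] 2301 [ 486.1 -273.6   35. ]
```

View pics/crop1.png

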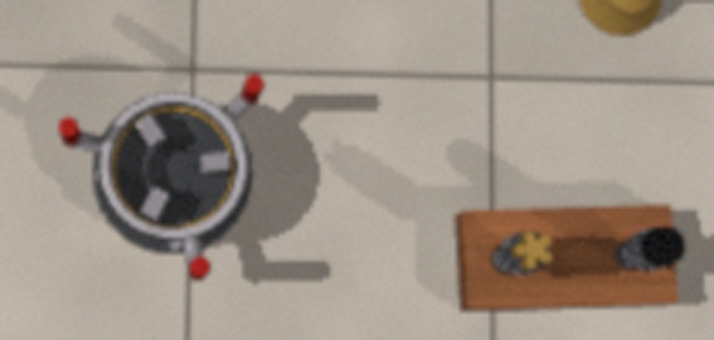

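The crop shows the jaws at about 0, 120 and 240° in the image. All of them are open, and the ring is intact around them.

Run:
```python
from h import *
ti=viewer.camera_info("top");si=viewer.camera_info("scene")
P=[]
for a,b in(((343.9,185.1),(291.4,211.8)),((289.9,197.5),(343.7,176.5)),((328,238.2),(283.5,160.3)),((426.7,232.9),(174.4,196.5))):
    p=tri([ray(ti,a),ray(si,b)]);P.append(p);print(p.round(1))
c=np.mean(P[:3],0);print("c",c.round(1))
for p in P[:3]: d=p-c;print(np.hypot(*d[:2]).round(1),np.degrees(np.arctan2(d[1],d[0])).round(1))
for u,v in((150,128),(215,162),(155,204)):
    d=plane(ti,(270+u/3.4,160+v/3.4),66)-c;print("jaw",d.round(1),np.degrees(np.arctan2(d[1],d[0])).round(1))
# ring ellipse-ish: white ring circle z=66
for z in(95,35): pass
T=cv2.imread("pics/top0.png")
m=cv2.inRange(cv2.cvtColor(T,cv2.COLOR_BGR2HSV),np.array((5,110,50)),np.array((16,215,255)));m[:, :380]=0;m[:, 490:]=0;m[:200]=0;m[260:]=0
r=cv2.minAreaRect(cv2.findNonZero(m));print(r)
b=np.array([plane(ti,q,25) for q in cv2.boxPoints(r)]);print(b.round(0));
```

```text
[591.4 -12.4  99.7]
[554.4 129.3 100.7]
[450.3  26.3 100.9]
[ 468.7 -223.5  128.4]
c [532.1  47.8 100.4]
84.5 -45.4
84.6 74.7
84.5 -165.3
jaw [ 29.4  19.2 -34.4] 33.1
jaw [  3.6 -32.8 -34.4] -83.7
jaw [-30.9  13.7 -34.4] 156.2
((436.3778991699219, 235.33740234375), (28.684072494506836, 62.898406982421875), 88.09085083007812)
[[ 506. -184.   25.]
 [ 516. -359.   25.]
 [ 437. -360.   25.]
 [ 427. -187.   25.]]
```

```bash
cat >> h.py <<'E'
def chain(wps,s=None):
    s=s or manip.read_state(); p,r=s['eef_pos'],s['eef_rot']
    for w in wps:
        a,b=plan(w[:3],w[3],dict(eef_pos=p,eef_rot=r)); print(a.tolist(),b.tolist(),"mm",np.linalg.norm(np.array(w[:3])-p).round()); p,r=np.array(w[:3]),np.array([np.pi,0,w[3]])
E
python3 -c "
from h import *
chain([(305,260,215,2.3),(390,20,205,1.95),(468.7,-212,190,1.6)])"
```

```text
[-0.706, -0.76, 0.029] [-0.0, 0.0, 0.138] mm 259.0
[-0.942, -0.386, 0.04] [0.0, -0.0, 0.111] mm 255.0
[-0.979, -0.051, 0.06] [0.0, -0.0, 0.111] mm 245.0
```

>>> apply_moves([
  [[-0.706, -0.76, 0.029], [0, 0, 0.138], 0],
  [[-0.706, -0.76, 0.029], [0, 0, 0.138], 0],
  [[-0.706, -0.76, 0.029], [0, 0, 0.138], 0],
  [[-0.706, -0.76, 0.029], [0, 0, 0.138], 0],
  [[-0.706, -0.76, 0.029], [0, 0, 0.138], 0],
  [[-0.706, -0.76, 0.029], [0, 0, 0.138], 0],
  [[-0.706, -0.76, 0.029], [0, 0, 0.138], 0],
])

```text
clock: 0.68
eef_pos: [305.8, 256.3, 215.0]
eef_rot: [-3.141, 0.001, 2.297]
wrist_force: [-0.6, 0.3, -0.3]
finger_gap: 93.9
finger_force: 0.0
```

>>> apply_moves([
  [[-0.942, -0.386, 0.04], [0, 0, 0.111], 0],
  [[-0.942, -0.386, 0.04], [0, 0, 0.111], 0],
  [[-0.942, -0.386, 0.04], [0, 0, 0.111], 0],
  [[-0.942, -0.386, 0.04], [0, 0, 0.111], 0],
  [[-0.942, -0.386, 0.04], [0, 0, 0.111], 0],
  [[-0.942, -0.386, 0.04], [0, 0, 0.111], 0],
  [[-0.942, -0.386, 0.04], [0, 0, 0.111], 0],
])

```text
clock: 1.27
eef_pos: [390.9, 15.6, 204.9]
eef_rot: [-3.141, 0.001, 1.946]
wrist_force: [0.4, 0.9, -0.5]
finger_gap: 94.1
finger_force: 0.0
```

>>> apply_moves([
  [[-0.979, -0.051, 0.06], [0, 0, 0.111], 0],
  [[-0.979, -0.051, 0.06], [0, 0, 0.111], 0],
  [[-0.979, -0.051, 0.06], [0, 0, 0.111], 0],
  [[-0.979, -0.051, 0.06], [0, 0, 0.111], 0],
  [[-0.979, -0.051, 0.06], [0, 0, 0.111], 0],
  [[-0.979, -0.051, 0.06], [0, 0, 0.111], 0],
  [[-0.979, -0.051, 0.06], [0, 0, 0.111], 0],
  [[-0.979, -0.051, 0.06], [0, 0, 0.111], 0],
  [[-0.979, -0.051, 0.06], [0, 0, 0.111], 0],
])

```text
clock: 2.02
eef_pos: [468.6, -211.1, 189.8]
eef_rot: [-3.141, -0.001, 1.602]
wrist_force: [-0.2, 0.3, 0.5]
finger_gap: 94.1
finger_force: 0.0
```

Run:
```python
from h import *
s=manip.read_state();i=viewer.camera_info("wrist");im=viewer.camera("wrist");cv2.imwrite("pics/w1.png",im)
print(s['clock'],s['eef_pos'].round(1),s['eef_rot'].round(3),s['wrist_force'].round(1))
for b,st in blobs(im,(16,120,100),(34,255,255),40): print(b.round(0),st[4],plane(i,b,130).round(1))
print(proj(i,(468.7,-223.5,130)))
chain([(468.7,-223.5,150,1.6),(468.7,-223.5,90,1.6)])
```

```text
2.0167 [ 468.6 -211.1  189.8] [-3.141e+00 -1.000e-03  1.602e+00] [-0.2  0.3  0.5]
[314. 228.] 826 [ 466.6 -221.7  130. ]
[474. 267.] 812 [ 604.  -252.4  130. ]
[125. 307.] 262 [ 301.2 -301.6  130. ]
[508. 307.] 229 [ 641.1 -289.9  130. ]
[472. 360.] 1976 [ 618.5 -348.2  130. ]
[316.14398111 230.21595898]
[-0.051, -0.001, 0.16] [-0.0, -0.0, 0.001] mm 42.0
[0.0, -0.0, 0.24] [0.0, 0.0, 0.0] mm 60.0
```

View pics/w1.png

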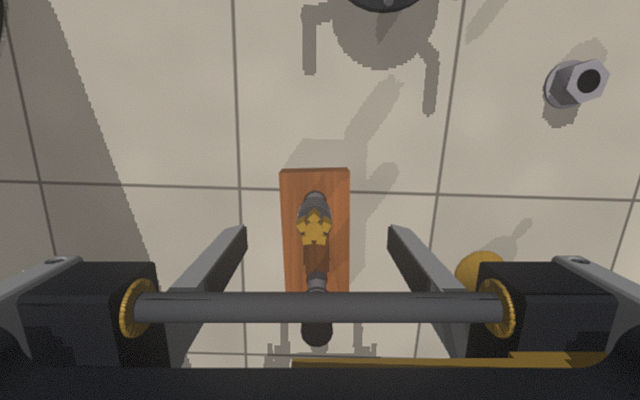

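The wrist view shows the star head at (314,228), centred between the open fingers, with the drum beyond at (316,330). This agrees with the estimate, so I'll descend.

>>> apply_moves([
  [[-0.048, -0.002, 0.16], [0, 0, 0], 0],
  [[-0.048, -0.002, 0.16], [0, 0, 0], 0],
  [[-0.048, -0.002, 0.25], [0, 0, 0], 0],
  [[-0.048, -0.002, 0.35], [0, 0, 0], 0],
  [[-0.048, -0.002, 0.4], [0, 0, 0], 0],
  [[-0.048, -0.002, 0.4], [0, 0, 0], 0],
  [[-0.048, -0.002, 0.4], [0, 0, 0], 0],
])

```text
clock: 2.65
eef_pos: [468.8, -223.0, 91.2]
eef_rot: [-3.141, -0.0, 1.603]
wrist_force: [-0.3, -0.7, -0.1]
finger_gap: 93.4
finger_force: 0.0
```

>>> apply_moves([
  [[0, 0, 0], [0, 0, 0], 1],
  [[0, 0, 0], [0, 0, 0], 1],
  [[0, 0, 0], [0, 0, 0], 1],
  [[0, 0, 0], [0, 0, 0], 1],
  [[0, 0, 0], [0, 0, 0], 1],
  [[0, 0, 0], [0, 0, 0], 1],
  [[0, 0, 0], [0, 0, 0], 1],
  [[0, 0, 0], [0, 0, 0], 1],
  [[0, 0, 0], [0, 0, 0], 1],
], squeeze=30)

```text
clock: 3.4
eef_pos: [468.6, -223.9, 90.2]
eef_rot: [-3.141, -0.0, 1.602]
wrist_force: [-0.1, 0.4, 0.2]
finger_gap: 37.4
finger_force: 0.0
```

>>> apply_moves([
  [[0, 0, 0], [0, 0, 0], 1],
  [[0, 0, 0], [0, 0, 0], 1],
  [[0, 0, 0], [0, 0, 0], 1],
  [[0, 0, 0], [0, 0, 0], 1],
])

```text
clock: 3.73
eef_pos: [468.5, -223.9, 90.1]
eef_rot: [-3.141, -0.0, 1.602]
wrist_force: [0.6, -0.3, -0.7]
finger_gap: 31.7
finger_force: 30.0
```

>>> apply_moves([
  [[0, 0, -0.08], [0, 0, 0], 1],
  [[0, 0, -0.2], [0, 0, 0], 1],
  [[0, 0, -0.32], [0, 0, 0], 1],
  [[0, 0, -0.4], [0, 0, 0], 1],
  [[0, 0, -0.48], [0, 0, 0], 1],
  [[0, 0, -0.48], [0, 0, 0], 1],
  [[0, 0, -0.48], [0, 0, 0], 1],
])

```text
clock: 4.32
eef_pos: [468.6, -223.8, 209.9]
eef_rot: [3.141, 0.0, 1.602]
wrist_force: [0.1, -0.1, -4.2]
finger_gap: 31.6
finger_force: 30.0
```

Run:
```python
from h import *
s=manip.read_state();print(s['eef_pos'].round(1),s['finger_gap'],s['finger_force'],s['wrist_force'].round(1))
i=viewer.camera_info("top");im=viewer.camera("top");sc=viewer.camera("scene")
cv2.imwrite("pics/p2.png",cv2.resize(sc[140:260,90:360],None,fx=2.8,fy=2.8))
chain([(532.1,20,208,1.6),(532.1,47.8,208,1.6),(532.1,47.8,98,1.6)])
```

```text
[ 468.6 -223.8  209.9] 31.5793758207379 29.998126924037933 [ 0.1 -0.1 -4.2]
[0.966, 0.286, 0.002] [-0.001, -0.0, 0.001] mm 252.0
[0.111, 0.003, 0.0] [0.0, 0.0, 0.0] mm 28.0
[0.0, -0.0, 0.44] [0.0, 0.0, 0.0] mm 110.0
```

View pics/p2.png

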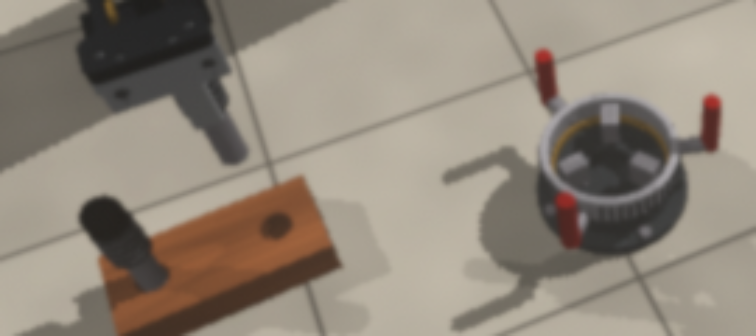

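The star arbor is lifted clear at (235,150 in the crop), its rack hole is empty, the drum is untouched and the chuck is clear. I'll carry it over the chuck.

>>> apply_moves([
  [[0.15, 0.05, 0], [0, 0, 0], 1],
  [[0.3, 0.1, 0], [0, 0, 0], 1],
  [[0.45, 0.14, 0], [0, 0, 0], 1],
  [[0.6, 0.18, 0], [0, 0, 0], 1],
  [[0.75, 0.22, 0], [0, 0, 0], 1],
  [[0.87, 0.26, 0], [0, 0, 0], 1],
  [[0.966, 0.286, 0], [0, 0, 0], 1],
  [[0.966, 0.286, 0], [0, 0, 0], 1],
])

```text
clock: 5.08
eef_pos: [532.5, 23.6, 208.2]
eef_rot: [-3.139, -0.001, 1.605]
wrist_force: [-0.4, -0.3, -4.5]
finger_gap: 31.8
finger_force: 30.0
```

>>> apply_moves([
  [[0.06, 0.002, 0.05], [0, 0, 0], 1],
  [[0.111, 0.003, 0.12], [0, 0, 0], 1],
  [[0.111, 0.003, 0.2], [0, 0, 0], 1],
  [[0.111, 0.003, 0.2], [0, 0, 0], 1],
  [[0.111, 0.003, 0.2], [0, 0, 0], 1],
])

```text
clock: 5.5
eef_pos: [531.7, 47.2, 158.8]
eef_rot: [-3.138, 0.0, 1.602]
wrist_force: [-0.1, -0.2, -4.5]
finger_gap: 31.3
finger_force: 30.0
```

Run:
```python
from h import *
s=manip.read_state();print(s['clock'],s['eef_pos'].round(1),s['eef_rot'].round(3),s['wrist_force'].round(1))
chain([(532.1,47.8,98,1.602)])
i=viewer.camera_info("wrist");im=viewer.camera("wrist");cv2.imwrite("pics/w3.png",im)
for nm,lo,hi in(("r",(0,150,70),(7,255,255)),("r",(173,150,70),(180,255,255))):
  for b,st in blobs(im,lo,hi,60): print(b.round(0),st[:5],plane(i,b,95).round(1))
for a in(-45.4,74.7,-165.3): print(proj(i,(532.1+85*np.cos(np.radians(a)),47.8+85*np.sin(np.radians(a)),105)).round(0))
```

```text
5.5 [531.7  47.2 158.8] [-3.138  0.     1.602] [-0.1 -0.2 -4.5]
[0.002, 0.003, 0.243] [-0.001, 0.0, -0.0] mm 61.0
[352. 111.] [342 102  20  20 322] [555.8 129.5  95. ]
[219. 235.] [208 213  28  36 334] [449.6  26.6  95. ]
[385. 288.]
[352. 110.]
[215. 240.]
```

View pics/w3.png

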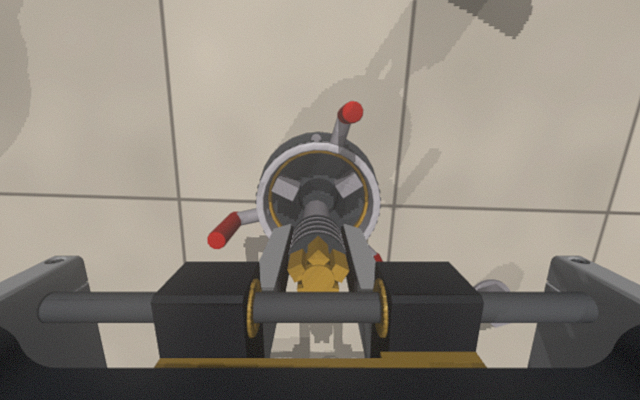

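The wrist view shows the arbor over the bore, with the post tops at (352,112) and (217,240), matching the model. I'll lower it.

>>> apply_moves([
  [[0.002, 0.003, 0.06], [0, 0, 0], 1],
  [[0.002, 0.003, 0.12], [0, 0, 0], 1],
  [[0.002, 0.003, 0.18], [0, 0, 0], 1],
  [[0.002, 0.003, 0.22], [0, 0, 0], 1],
  [[0.002, 0.003, 0.24], [0, 0, 0], 1],
  [[0.002, 0.003, 0.24], [0, 0, 0], 1],
  [[0.002, 0.003, 0.24], [0, 0, 0], 1],
])

```text
clock: 6.13
eef_pos: [533.6, 47.9, 101.0]
eef_rot: [3.141, 0.0, 1.602]
wrist_force: [0.4, -0.1, -3.8]
finger_gap: 31.2
finger_force: 30.0
```

>>> apply_moves([
  [[0, 0, 0.006], [0, 0, 0], 1],
  [[0, 0, 0.01], [0, 0, 0], 1],
  [[0, 0, 0.01], [0, 0, 0], 1],
  [[0, 0, 0.01], [0, 0, 0], 1],
])

```text
clock: 6.47
eef_pos: [533.3, 48.1, 98.0]
eef_rot: [3.141, -0.0, 1.602]
wrist_force: [-0.1, -0.1, -4.6]
finger_gap: 31.8
finger_force: 30.0
```

>>> apply_moves([
  [[0, -0.004, 0.006], [0, 0, 0], 1],
  [[0, -0.004, 0.008], [0, 0, 0], 1],
  [[0, -0.004, 0.008], [0, 0, 0], 1],
  [[0, -0.004, 0.008], [0, 0, 0], 1],
])

```text
clock: 6.8
eef_pos: [532.2, 48.0, 95.7]
eef_rot: [-3.142, 0.0, 1.602]
wrist_force: [0.5, 0.0, -4.9]
finger_gap: 31.3
finger_force: 30.0
```

>>> apply_moves([
  [[0, 0, 0.002], [0, 0, 0], 1],
  [[0, 0, 0.004], [0, 0, 0], 1],
  [[0, 0, 0.004], [0, 0, 0], 1],
])

```text
clock: 7.05
eef_pos: [532.3, 48.0, 95.1]
eef_rot: [3.141, 0.0, 1.602]
wrist_force: [-1.8, -1.2, 0.6]
finger_gap: 31.6
finger_force: 30.0
```

It's on the bore floor: the force went from -4.9 to +0.6. I'll release it.

>>> apply_moves([
  [[0, 0, 0], [0, 0, 0], 0],
  [[0, 0, 0], [0, 0, 0], 0],
  [[0, 0, 0], [0, 0, 0], 0],
  [[0, 0, 0], [0, 0, 0], 0],
  [[0, 0, 0], [0, 0, 0], 0],
  [[0, 0, 0], [0, 0, 0], 0],
])

```text
clock: 7.55
eef_pos: [532.2, 48.0, 94.7]
eef_rot: [-3.142, 0.0, 1.602]
wrist_force: [-0.3, 0.2, -0.0]
finger_gap: 68.1
finger_force: 0.0
```

>>> apply_moves([
  [[0, 0, -0.1], [0, 0, 0], 0],
  [[0, 0, -0.22], [0, 0, 0], 0],
  [[0, 0, -0.34], [0, 0, 0], 0],
  [[0, 0, -0.4], [0, 0, 0], 0],
  [[0, 0, -0.4], [0, 0, 0], 0],
  [[0, 0, -0.4], [0, 0, 0], 0],
])

```text
clock: 8.05
eef_pos: [532.3, 48.0, 194.8]
eef_rot: [3.141, 0.0, 1.602]
wrist_force: [0.1, -1.3, -1.0]
finger_gap: 94.2
finger_force: 0.0
```

Run:
```python
from h import *
s=manip.read_state();print(s['clock'],s['eef_pos'].round(1),s['joints'].round(2))
i=viewer.camera_info("wrist");im=viewer.camera("wrist");cv2.imwrite("pics/w4.png",im)
for b,st in blobs(im,(16,120,100),(34,255,255),60): print(b.round(0),st[4],plane(i,b,135).round(1))
for lo,hi in(((0,150,70),(7,255,255)),((173,150,70),(180,255,255))):
  for b,st in blobs(im,lo,hi,60): print(b.round(0),st[:5],plane(i,b,98).round(1))
c=np.array([532.1,47.8]);u=lambda a:[np.cos(a),np.sin(a)]
f=np.radians(-45.3)
chain([(*(c+85*np.array(u(f))),195,f+np.pi)])
```

```text
8.05 [532.3  48.  194.8] [ 0.02  0.29  1.6  -0.    1.25 -0.01]
[349. 209.] 192 [558.7  54.7 135. ]
[311. 215.] 945 [527.5  48.9 135. ]
[507. 304.] 170 [703.9 -28.4 135. ]
[434. 361.] 2302 [647.4 -91.  135. ]
[345. 115.] [337 107  17  17 235] [554.9 129.   98. ]
[230. 219.] [221 204  24  26 161] [450.2  30.4  98. ]
[373. 259.] [363 241  20  34 350] [589.6  -7.   98. ]
[-0.25, 0.233, -0.005] [-0.0, -0.0, -0.238] mm 85.0
```

View pics/w4.png

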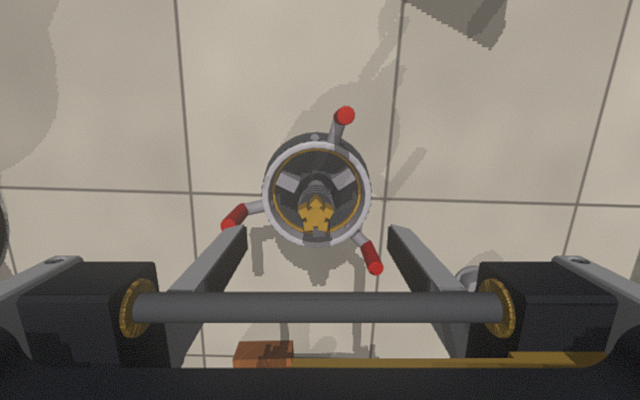

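The arbor stands freely in the bore, with the star at (315,215) and the posts at (345,115), (228,220) and (375,265). Next I'll go to post0 with the fingers along the tangent.

>>> apply_moves([
  [[-0.25, 0.233, 0], [0, 0, -0.238], 0.55],
  [[-0.25, 0.233, 0], [0, 0, -0.238], 0.55],
  [[-0.25, 0.233, 0], [0, 0, -0.238], 0.55],
  [[-0.25, 0.233, 0], [0, 0, -0.238], 0.55],
  [[-0.25, 0.233, 0], [0, 0, -0.238], 0.55],
  [[-0.25, 0.233, 0], [0, 0, -0.238], 0.55],
  [[-0.25, 0.233, 0], [0, 0, -0.238], 0.55],
  [[-0.25, 0.233, 0], [0, 0, -0.238], 0.55],
  [[-0.25, 0.233, 0], [0, 0, -0.238], 0.55],
  [[-0.25, 0.233, 0], [0, 0, -0.238], 0.55],
])

```text
clock: 8.93
eef_pos: [592.2, -12.6, 194.2]
eef_rot: [-3.141, -0.0, 2.347]
wrist_force: [-0.1, 0.1, -0.1]
finger_gap: 42.7
finger_force: 0.0
```

Run:
```python
from h import *
s=manip.read_state();print(s['clock'],s['eef_pos'].round(1),s['finger_gap'],s['joints'].round(2))
i=viewer.camera_info("wrist");im=viewer.camera("wrist");cv2.imwrite("pics/w5.png",im)
for lo,hi in(((0,150,70),(7,255,255)),((173,150,70),(180,255,255))):
  for b,st in blobs(im,lo,hi,60): print(b.round(0),st[:5],plane(i,b,98).round(1))
chain([(591.9,-12.6,86,np.radians(134.7))])
```

```text
8.9333 [592.2 -12.6 194.2] 42.71202491013422 [-0.08  0.42  1.43 -0.    1.3  -0.86]
[407.  54.] [398  45  19  20 273] [555.  130.8  98. ]
[226.  55.] [217  46  18  19 269] [448.1  25.4  98. ]
[318. 203.] [309 190  16  24 244] [591.6 -12.   98. ]
[0.001, -0.001, 0.434] [-0.0, -0.0, -0.001] mm 108.0
```

View pics/w5.png

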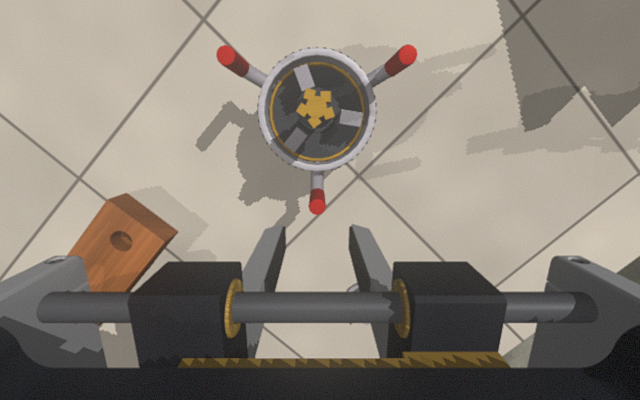

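Post0 at (318,203) is centred between the fingers and the other posts are clear, so I'll descend and cage it.

>>> apply_moves([
  [[0, -0.002, 0.12], [0, 0, 0], 0.55],
  [[0, -0.002, 0.24], [0, 0, 0], 0.55],
  [[0, -0.002, 0.34], [0, 0, 0], 0.55],
  [[0, -0.002, 0.42], [0, 0, 0], 0.55],
  [[0, -0.002, 0.432], [0, 0, 0], 0.65],
  [[0, -0.002, 0.432], [0, 0, 0], 0.77],
  [[0, -0.002, 0.432], [0, 0, 0], 0.77],
  [[0, -0.002, 0.432], [0, 0, 0], 0.77],
  [[0, -0.002, 0.432], [0, 0, 0], 0.77],
  [[0, -0.002, 0.432], [0, 0, 0], 0.77],
])

```text
clock: 9.82
eef_pos: [592.4, -13.1, 87.7]
eef_rot: [3.141, 0.001, 2.349]
wrist_force: [-0.0, 0.1, -0.0]
finger_gap: 21.7
finger_force: 0.0
```

Run:
```python
from h import *
s=manip.read_state();print(s['eef_pos'].round(1),s['eef_rot'].round(3),s['finger_gap'],s['wrist_force'].round(1))
for st in(.1,.05,.02,.01):print([[round(.34*(1-np.cos(st*k)),4),round(-.34*np.sin(st*k),4),round(st*k/np.pi,4)] for k in range(1,13 if st>.05 else 7)])
```

```text
[592.4 -13.1  87.7] [3.141e+00 1.000e-03 2.349e+00] 21.65019791665239 [-0.   0.1 -0. ]
[[np.float64(0.0017), np.float64(-0.0339), 0.0318], [np.float64(0.0068), np.float64(-0.0675), 0.0637], [np.float64(0.0152), np.float64(-0.1005), 0.0955], [np.float64(0.0268), np.float64(-0.1324), 0.1273], [np.float64(0.0416), np.float64(-0.163), 0.1592], [np.float64(0.0594), np.float64(-0.192), 0.191], [np.float64(0.08), np.float64(-0.219), 0.2228], [np.float64(0.1031), np.float64(-0.2439), 0.2546], [np.float64(0.1287), np.float64(-0.2663), 0.2865], [np.float64(0.1563), np.float64(-0.2861), 0.3183], [np.float64(0.1858), np.float64(-0.303), 0.3501], [np.float64(0.2168), np.float64(-0.3169), 0.382]]
[[np.float64(0.0004), np.float64(-0.017), 0.0159], [np.float64(0.0017), np.float64(-0.0339), 0.0318], [np.float64(0.0038), np.float64(-0.0508), 0.0477], [np.float64(0.0068), np.float64(-0.0675), 0.0637], [np.float64(0.0106), np.float64(-0.0841), 0.0796], [np.float64(0.0152), np.float64(-0.1005), 0.0955]]
[[np.float64(0.0001), np.float64(-0.0068), 0.0064], [np.float64(0.0003), np.float64(-0.0136), 0.0127], [np.float64(0.0006), np.float64(-0.0204), 0.0191], [np.float64(0.0011), np.float64(-0.0272), 0.0255], [np.float64(0.0017), np.float64(-0.0339), 0.0318], [np.float64(0.0024), np.float64(-0.0407), 0.0382]]
[[np.float64(0.0), np.float64(-0.0034), 0.0032], [np.float64(0.0001), np.float64(-0.0068), 0.0064], [np.float64(0.0002), np.float64(-0.0102), 0.0095], [np.float64(0.0003), np.float64(-0.0136), 0.0127], [np.float64(0.0004), np.float64(-0.017), 0.0159], [np.float64(0.0006), np.float64(-0.0204), 0.0191]]
```

>>> apply_moves([
  [[0.0004, -0.017, 0], [0, 0, 0.0159], 0.77],
  [[0.0017, -0.0339, 0], [0, 0, 0.0318], 0.77],
  [[0.0038, -0.0508, 0], [0, 0, 0.0477], 0.77],
  [[0.0068, -0.0675, 0], [0, 0, 0.0637], 0.77],
  [[0.0106, -0.0841, 0], [0, 0, 0.0796], 0.77],
  [[0.0152, -0.1005, 0], [0, 0, 0.0955], 0.77],
])

```text
clock: 10.32
eef_pos: [572.0, -27.7, 87.5]
eef_rot: [3.139, 0.001, 2.047]
wrist_force: [3.6, 3.4, -1.0]
finger_gap: 21.7
finger_force: 2.3
```

```bash
cat >> h.py <<'E'
C=np.array([532.1,47.8])
def ring():
    s=manip.read_state();d=s['eef_pos'][:2]-C;a=np.arctan2(d[1],d[0]);f=s['wrist_force']
    print('t',s['clock'],'delta',round((np.radians(-45.3)-a)%6.2832,3),'r',np.hypot(*d).round(1),'yaw',s['eef_rot'][2].round(3),'Ft(ccw +)',(-f[0]*np.sin(a)+f[1]*np.cos(a)).round(2),'Fr',(f[0]*np.cos(a)+f[1]*np.sin(a)).round(2),'Mz',s['moment'][2].round(2),'gap',s['finger_gap'].round(1),s['finger_force'].round(1))
if __name__=='__main__': ring()
E
python3 h.py
```

```text
Traceback (most recent call last):
  File "h.py", line 32, in <module>
    if __name__=='__main__': ring()
                             ~~~~^^
  File "h.py", line 31, in ring
    print('t',s['clock'],'delta',round((np.radians(-45.3)-a)%6.2832,3),'r',np.hypot(*d).round(1),'yaw',s['eef_rot'][2].round(3),'Ft(ccw +)',(-f[0]*np.sin(a)+f[1]*np.cos(a)).round(2),'Fr',(f[0]*np.cos(a)+f[1]*np.sin(a)).round(2),'Mz',s['moment'][2].round(2),'gap',s['finger_gap'].round(1),s['finger_force'].round(1))
                                                                                                                                                                                                                                                                       ^^^^^^^^^^^^^^^^^^^^^
AttributeError: 'float' object has no attribute 'round'
```

>>> apply_moves([
  [[0.0017, -0.0339, 0], [0, 0, 0.0318], 0.77],
  [[0.0068, -0.0675, 0], [0, 0, 0.0637], 0.77],
  [[0.0152, -0.1005, 0], [0, 0, 0.0955], 0.77],
  [[0.0268, -0.1324, 0], [0, 0, 0.1273], 0.77],
  [[0.0416, -0.163, 0], [0, 0, 0.1592], 0.77],
  [[0.0594, -0.192, 0], [0, 0, 0.191], 0.77],
  [[0.08, -0.219, 0], [0, 0, 0.2228], 0.77],
  [[0.1031, -0.2439, 0], [0, 0, 0.2546], 0.77],
  [[0.1031, -0.2439, 0], [0, 0, 0.2546], 0.77],
])

```text
clock: 11.07
eef_pos: [505.1, -33.1, 87.4]
eef_rot: [3.14, -0.0, 1.245]
wrist_force: [0.3, 0.2, 0.1]
finger_gap: 21.6
finger_force: 0.0
```

```bash
sed -i "s/s\['finger_gap'\].round(1),s\['finger_force'\].round(1)/round(s['finger_gap'],1),round(s['finger_force'],1)/" h.py; python3 h.py
```

```text
t 11.0667 delta 1.103 r 85.3 yaw 1.245 Ft(ccw +) 0.27 Fr -0.26 Mz 0.01 gap 21.6 0.0
```

>>> apply_moves([
  [[0.0004, -0.017, 0], [0, 0, 0.0159], 0.77],
  [[0.0017, -0.0339, 0], [0, 0, 0.0318], 0.77],
  [[0.0038, -0.0508, 0], [0, 0, 0.0477], 0.77],
  [[0.0068, -0.0675, 0], [0, 0, 0.0637], 0.77],
  [[0.0106, -0.0841, 0], [0, 0, 0.0796], 0.77],
  [[0.0152, -0.1005, 0], [0, 0, 0.0955], 0.77],
  [[0.0207, -0.1166, 0], [0, 0, 0.1114], 0.77],
])

```text
clock: 11.65
eef_pos: [480.2, -19.7, 87.4]
eef_rot: [3.139, -0.0, 0.901]
wrist_force: [1.9, -5.8, 0.7]
finger_gap: 21.9
finger_force: 2.7
```

```bash
python3 h.py
```

```text
t 11.65 delta 1.435 r 85.1 yaw 0.901 Ft(ccw +) 5.06 Fr 3.44 Mz -0.01 gap 21.9 2.7
```

>>> apply_moves([
  [[0.0001, -0.0068, 0], [0, 0, 0.0064], 0.77],
  [[0.0003, -0.0136, 0], [0, 0, 0.0127], 0.77],
  [[0.0006, -0.0204, 0], [0, 0, 0.0191], 0.77],
  [[0.0011, -0.0272, 0], [0, 0, 0.0255], 0.77],
])

```text
clock: 11.98
eef_pos: [475.1, -15.3, 87.4]
eef_rot: [3.139, -0.0, 0.822]
wrist_force: [0.4, -6.4, 1.6]
finger_gap: 21.5
finger_force: 2.7
```

```bash
python3 h.py
```

```text
t 11.9833 delta 1.515 r 85.1 yaw 0.822 Ft(ccw +) 4.63 Fr 4.48 Mz -0.08 gap 21.5 2.7
```

>>> apply_moves([
  [[0.0001, -0.0068, 0], [0, 0, 0.0064], 0.77],
  [[0.0003, -0.0136, 0], [0, 0, 0.0127], 0.77],
  [[0.0006, -0.0204, 0], [0, 0, 0.0191], 0.77],
  [[0.0011, -0.0272, 0], [0, 0, 0.0255], 0.77],
])

```text
clock: 12.32
eef_pos: [470.2, -10.5, 87.4]
eef_rot: [3.14, -0.0, 0.742]
wrist_force: [-0.1, -6.1, 1.8]
finger_gap: 21.8
finger_force: 2.7
```

```bash
python3 h.py
```

```text
t 12.3167 delta 1.595 r 85.0 yaw 0.742 Ft(ccw +) 4.34 Fr 4.22 Mz -0.02 gap 21.8 2.7
```

>>> apply_moves([
  [[0, -0.0034, 0], [0, 0, 0.0032], 0.77],
  [[0.0001, -0.0068, 0], [0, 0, 0.0064], 0.77],
  [[0.0002, -0.0102, 0], [0, 0, 0.0095], 0.77],
  [[0.0003, -0.0136, 0], [0, 0, 0.0127], 0.77],
])

```text
clock: 12.65
eef_pos: [468.0, -8.0, 87.4]
eef_rot: [3.14, -0.0, 0.703]
wrist_force: [-0.5, -7.3, 2.1]
finger_gap: 21.8
finger_force: 2.7
```

```bash
python3 h.py
```

```text
t 12.65 delta 1.635 r 85.0 yaw 0.703 Ft(ccw +) 5.17 Fr 5.14 Mz -0.09 gap 21.8 2.7
```

>>> apply_moves([
  [[0, -0.0034, 0], [0, 0, 0.0032], 0.77],
  [[0.0001, -0.0068, 0], [0, 0, 0.0064], 0.77],
  [[0.0002, -0.0102, 0], [0, 0, 0.0095], 0.77],
  [[0.0003, -0.0136, 0], [0, 0, 0.0127], 0.77],
])

```text
clock: 12.98
eef_pos: [465.8, -5.3, 87.4]
eef_rot: [3.14, -0.0, 0.663]
wrist_force: [-0.6, -6.8, 1.8]
finger_gap: 21.7
finger_force: 2.7
```

```bash
python3 h.py
```

```text
t 12.9833 delta 1.675 r 84.9 yaw 0.663 Ft(ccw +) 4.93 Fr 4.68 Mz -0.03 gap 21.7 2.7
```

>>> apply_moves([
  [[0, -0.0034, 0], [0, 0, 0.0032], 0.77],
  [[0.0001, -0.0068, 0], [0, 0, 0.0064], 0.77],
  [[0.0002, -0.0102, 0], [0, 0, 0.0095], 0.77],
  [[0.0003, -0.0136, 0], [0, 0, 0.0127], 0.77],
])

```text
clock: 13.32
eef_pos: [463.8, -2.5, 87.3]
eef_rot: [3.14, -0.0, 0.623]
wrist_force: [-0.6, -7.4, 2.8]
finger_gap: 21.6
finger_force: 2.7
```

```bash
python3 h.py
```

```text
t 13.3167 delta 1.716 r 84.9 yaw 0.623 Ft(ccw +) 5.64 Fr 4.84 Mz -0.03 gap 21.6 2.7
```

>>> apply_moves([
  [[0, -0.0034, 0], [0, 0, 0.0032], 0.77],
  [[0.0001, -0.0068, 0], [0, 0, 0.0064], 0.77],
  [[0.0002, -0.0102, 0], [0, 0, 0.0095], 0.77],
  [[0.0003, -0.0136, 0], [0, 0, 0.0127], 0.77],
])

```text
clock: 13.65
eef_pos: [461.8, 0.3, 87.3]
eef_rot: [3.14, -0.0, 0.583]
wrist_force: [-1.0, -6.9, 1.7]
finger_gap: 21.9
finger_force: 2.7
```

```bash
python3 h.py
```

```text
t 13.65 delta 1.757 r 84.9 yaw 0.583 Ft(ccw +) 5.19 Fr 4.68 Mz -0.1 gap 21.9 2.7
```

>>> apply_moves([
  [[0, -0.0034, 0], [0, 0, 0.0032], 0.77],
  [[0.0001, -0.0068, 0], [0, 0, 0.0064], 0.77],
  [[0.0002, -0.0102, 0], [0, 0, 0.0095], 0.77],
])

```text
clock: 13.9
eef_pos: [460.4, 2.4, 87.3]
eef_rot: [3.14, -0.0, 0.553]
wrist_force: [-1.2, -6.2, 3.0]
finger_gap: 21.4
finger_force: 2.7
```

```bash
python3 h.py
```

```text
t 13.9 delta 1.787 r 84.8 yaw 0.553 Ft(ccw +) 4.61 Fr 4.37 Mz -0.12 gap 21.4 2.7
```

>>> apply_moves([
  [[0, -0.0027, 0], [0, 0, 0.0025], 0.77],
  [[0, -0.0054, 0], [0, 0, 0.0051], 0.77],
  [[0.0001, -0.0082, 0], [0, 0, 0.0076], 0.77],
])

```text
clock: 14.15
eef_pos: [459.4, 4.2, 87.3]
eef_rot: [3.14, -0.0, 0.529]
wrist_force: [0.3, -5.7, 2.3]
finger_gap: 21.3
finger_force: 2.6
```

```bash
python3 h.py
```

```text
t 14.15 delta 1.811 r 84.8 yaw 0.529 Ft(ccw +) 5.03 Fr 2.69 Mz -0.04 gap 21.3 2.6
```

>>> apply_moves([
  [[0, -0.0027, 0], [0, 0, 0.0025], 0.77],
  [[0, -0.0054, 0], [0, 0, 0.0051], 0.77],
  [[0.0001, -0.0082, 0], [0, 0, 0.0076], 0.77],
])

```text
clock: 14.4
eef_pos: [458.3, 6.0, 87.3]
eef_rot: [3.14, -0.0, 0.505]
wrist_force: [-1.8, -6.9, 2.3]
finger_gap: 21.9
finger_force: 2.7
```

```bash
python3 h.py
```

```text
t 14.4 delta 1.835 r 84.8 yaw 0.505 Ft(ccw +) 5.1 Fr 4.93 Mz -0.04 gap 21.9 2.7
```

>>> apply_moves([
  [[0, -0.0027, 0], [0, 0, 0.0025], 0.77],
  [[0, -0.0054, 0], [0, 0, 0.0051], 0.77],
  [[0.0001, -0.0082, 0], [0, 0, 0.0076], 0.77],
])

```text
clock: 14.65
eef_pos: [457.3, 7.8, 87.3]
eef_rot: [3.14, -0.0, 0.482]
wrist_force: [-1.8, -6.6, 2.7]
finger_gap: 21.9
finger_force: 2.7
```

```bash
python3 h.py
```

```text
t 14.65 delta 1.86 r 84.8 yaw 0.482 Ft(ccw +) 4.98 Fr 4.65 Mz -0.09 gap 21.9 2.7
```

>>> apply_moves([
  [[0, -0.0027, 0], [0, 0, 0.0025], 0.77],
  [[0, -0.0054, 0], [0, 0, 0.0051], 0.77],
  [[0.0001, -0.0082, 0], [0, 0, 0.0076], 0.77],
])

```text
clock: 14.9
eef_pos: [456.4, 9.7, 87.3]
eef_rot: [3.14, -0.0, 0.458]
wrist_force: [-0.7, -6.4, 2.8]
finger_gap: 21.9
finger_force: 2.7
```

```bash
python3 h.py
```

```text
t 14.9 delta 1.884 r 84.8 yaw 0.458 Ft(ccw +) 5.41 Fr 3.5 Mz -0.03 gap 21.9 2.7
```

>>> apply_moves([
  [[0, -0.0027, 0], [0, 0, 0.0025], 0.77],
  [[0, -0.0054, 0], [0, 0, 0.0051], 0.77],
  [[0.0001, -0.0082, 0], [0, 0, 0.0076], 0.77],
])

```text
clock: 15.15
eef_pos: [455.5, 11.5, 87.2]
eef_rot: [3.14, -0.0, 0.434]
wrist_force: [-0.8, -5.6, 1.9]
finger_gap: 22.0
finger_force: 2.6
```

```bash
python3 h.py
```

```text
t 15.15 delta 1.909 r 84.8 yaw 0.434 Ft(ccw +) 4.71 Fr 3.08 Mz -0.11 gap 22.0 2.6
```

>>> apply_moves([
  [[0, -0.0027, 0], [0, 0, 0.0025], 0.77],
  [[0, -0.0054, 0], [0, 0, 0.0051], 0.77],
  [[0.0001, -0.0082, 0], [0, 0, 0.0076], 0.77],
])

```text
clock: 15.4
eef_pos: [454.6, 13.4, 87.3]
eef_rot: [3.14, -0.0, 0.41]
wrist_force: [-2.3, -7.5, 3.0]
finger_gap: 21.7
finger_force: 2.7
```

```bash
python3 h.py
```

```text
t 15.4 delta 1.933 r 84.8 yaw 0.41 Ft(ccw +) 5.96 Fr 5.15 Mz -0.08 gap 21.7 2.7
```

>>> apply_moves([
  [[0, -0.0027, 0], [0, 0, 0.0025], 0.77],
  [[0, -0.0054, 0], [0, 0, 0.0051], 0.77],
  [[0.0001, -0.0082, 0], [0, 0, 0.0076], 0.77],
])

```text
clock: 15.65
eef_pos: [453.8, 15.3, 87.2]
eef_rot: [3.14, 0.0, 0.386]
wrist_force: [-2.2, -6.0, 2.9]
finger_gap: 22.0
finger_force: 2.8
```

```bash
python3 h.py
```

```text
t 15.65 delta 1.957 r 84.8 yaw 0.386 Ft(ccw +) 4.68 Fr 4.34 Mz -0.02 gap 22.0 2.8
```

>>> apply_moves([
  [[0, -0.0027, 0], [0, 0, 0.0025], 0.77],
  [[0, -0.0054, 0], [0, 0, 0.0051], 0.77],
  [[0.0001, -0.0082, 0], [0, 0, 0.0076], 0.77],
])

```text
clock: 15.9
eef_pos: [453.1, 17.2, 87.2]
eef_rot: [3.14, 0.0, 0.362]
wrist_force: [-1.7, -6.4, 4.3]
finger_gap: 21.6
finger_force: 2.8
```

```bash
python3 h.py
```

```text
t 15.9 delta 1.982 r 84.8 yaw 0.362 Ft(ccw +) 5.38 Fr 3.91 Mz -0.08 gap 21.6 2.8
```

>>> apply_moves([
  [[0, -0.0027, 0], [0, 0, 0.0025], 0.77],
  [[0, -0.0054, 0], [0, 0, 0.0051], 0.77],
  [[0, -0.0054, 0], [0, 0, 0.0051], 0.77],
])

```text
clock: 16.15
eef_pos: [452.6, 18.6, 87.2]
eef_rot: [3.14, -0.0, 0.346]
wrist_force: [-1.5, -5.1, 2.0]
finger_gap: 21.6
finger_force: 2.4
```

```bash
python3 h.py
```

```text
t 16.15 delta 1.999 r 84.7 yaw 0.346 Ft(ccw +) 4.31 Fr 3.15 Mz -0.04 gap 21.6 2.4
```

>>> apply_moves([
  [[0, -0.0027, 0], [0, 0, 0.0025], 0.77],
  [[0, -0.0054, 0], [0, 0, 0.0051], 0.77],
  [[0.0001, -0.0082, 0], [0, 0, 0.0076], 0.77],
])

```text
clock: 16.4
eef_pos: [451.9, 20.4, 87.2]
eef_rot: [3.14, -0.0, 0.322]
wrist_force: [-1.7, -6.2, 2.3]
finger_gap: 21.7
finger_force: 3.1
```

```bash
python3 h.py
```

```text
t 16.4 delta 2.022 r 84.7 yaw 0.322 Ft(ccw +) 5.28 Fr 3.62 Mz -0.04 gap 21.7 3.1
```

>>> apply_moves([
  [[0, -0.0027, 0], [0, 0, 0.0025], 0.77],
  [[0, -0.0054, 0], [0, 0, 0.0051], 0.77],
  [[0, -0.0054, 0], [0, 0, 0.0051], 0.77],
])

```text
clock: 16.65
eef_pos: [451.5, 21.7, 87.2]
eef_rot: [3.14, 0.0, 0.306]
wrist_force: [-2.6, -6.6, 2.3]
finger_gap: 21.8
finger_force: 2.9
```

```bash
python3 h.py
```

```text
t 16.65 delta 2.038 r 84.8 yaw 0.306 Ft(ccw +) 5.45 Fr 4.46 Mz -0.0 gap 21.8 2.9
```

>>> apply_moves([
  [[0, -0.0027, 0], [0, 0, 0.0025], 0.77],
  [[0, -0.0054, 0], [0, 0, 0.0051], 0.77],
  [[0.0001, -0.0082, 0], [0, 0, 0.0076], 0.77],
])

```text
clock: 16.9
eef_pos: [450.9, 23.5, 87.2]
eef_rot: [3.14, 0.0, 0.282]
wrist_force: [-0.6, -9.4, 2.0]
finger_gap: 21.6
finger_force: 4.0
```

```bash
python3 h.py
```

```text
t 16.9 delta 2.06 r 84.7 yaw 0.282 Ft(ccw +) 8.85 Fr 3.27 Mz -0.08 gap 21.6 4.0
```

It's stiffening. I'll take smaller steps with a hold.

>>> apply_moves([
  [[0, 0, 0], [0, 0, 0], 0.77],
  [[0, 0, 0], [0, 0, 0], 0.77],
  [[0, 0, 0], [0, 0, 0], 0.77],
])

```text
clock: 17.15
eef_pos: [450.9, 23.6, 87.2]
eef_rot: [3.14, 0.0, 0.283]
wrist_force: [-2.1, -8.2, 3.0]
finger_gap: 21.6
finger_force: 3.4
```

```bash
python3 h.py
```

```text
t 17.15 delta 2.061 r 84.7 yaw 0.283 Ft(ccw +) 7.28 Fr 4.41 Mz -0.05 gap 21.6 3.4
```

>>> apply_moves([
  [[0, -0.0027, 0], [0, 0, 0.0025], 0.77],
  [[0, -0.0027, 0], [0, 0, 0.0025], 0.77],
  [[0, -0.0027, 0], [0, 0, 0.0025], 0.77],
  [[0, -0.0027, 0], [0, 0, 0.0025], 0.77],
])

```text
clock: 17.48
eef_pos: [450.7, 24.2, 87.2]
eef_rot: [3.14, 0.0, 0.275]
wrist_force: [-0.9, -8.3, 1.5]
finger_gap: 21.8
finger_force: 3.7
```

```bash
python3 h.py
```

```text
t 17.4833 delta 2.068 r 84.7 yaw 0.275 Ft(ccw +) 7.66 Fr 3.21 Mz -0.07 gap 21.8 3.7
```

>>> apply_moves([
  [[0, -0.0027, 0], [0, 0, 0.0025], 0.77],
  [[0, -0.0034, 0], [0, 0, 0.0032], 0.77],
  [[0, -0.0034, 0], [0, 0, 0.0032], 0.77],
  [[0, -0.0034, 0], [0, 0, 0.0032], 0.77],
])

```text
clock: 17.82
eef_pos: [450.5, 24.9, 87.2]
eef_rot: [3.14, 0.0, 0.265]
wrist_force: [-1.8, -9.0, 2.3]
finger_gap: 22.0
finger_force: 4.2
```

```bash
python3 h.py
```

```text
t 17.8167 delta 2.077 r 84.7 yaw 0.265 Ft(ccw +) 8.18 Fr 4.14 Mz -0.03 gap 22.0 4.2
```

>>> apply_moves([
  [[0, -0.0027, 0], [0, 0, 0.0025], 0.77],
  [[0, -0.0034, 0], [0, 0, 0.0032], 0.77],
  [[0, -0.0034, 0], [0, 0, 0.0032], 0.77],
  [[0, -0.0034, 0], [0, 0, 0.0032], 0.77],
])

```text
clock: 18.15
eef_pos: [450.3, 25.6, 87.2]
eef_rot: [3.14, -0.0, 0.255]
wrist_force: [-2.1, -8.5, 2.3]
finger_gap: 21.5
finger_force: 4.5
```

```bash
python3 h.py
```

```text
t 18.15 delta 2.086 r 84.7 yaw 0.255 Ft(ccw +) 7.62 Fr 4.28 Mz -0.08 gap 21.5 4.5
```

>>> apply_moves([
  [[0, -0.0034, 0], [0, 0, 0.0032], 0.77],
  [[0, -0.0054, 0], [0, 0, 0.0051], 0.77],
  [[0, -0.0054, 0], [0, 0, 0.0051], 0.77],
  [[0, -0.0054, 0], [0, 0, 0.0051], 0.77],
  [[0, -0.0054, 0], [0, 0, 0.0051], 0.77],
])

```text
clock: 18.57
eef_pos: [450.0, 26.9, 87.2]
eef_rot: [3.14, -0.0, 0.239]
wrist_force: [-0.6, -9.9, 2.7]
finger_gap: 21.8
finger_force: 4.8
```

```bash
python3 h.py
```

```text
t 18.5667 delta 2.102 r 84.7 yaw 0.239 Ft(ccw +) 9.42 Fr 3.02 Mz -0.02 gap 21.8 4.8
```

It's held at about 9.5 N, in the firm range. I'll back off, open and lift.

>>> apply_moves([
  [[0, 0.006, 0], [0, 0, 0], 0.77],
  [[0, 0.012, 0], [0, 0, 0], 0.6],
  [[0, 0.012, 0], [0, 0, 0], 0.5],
  [[0, 0.012, 0], [0, 0, 0], 0.5],
  [[0, 0.012, 0], [0, 0, 0], 0.5],
  [[0, 0.012, 0], [0, 0, 0], 0.5],
])

```text
clock: 19.07
eef_pos: [450.2, 25.1, 86.7]
eef_rot: [-3.142, 0.0, 0.236]
wrist_force: [0.1, -0.1, 0.4]
finger_gap: 46.4
finger_force: 0.0
```

>>> apply_moves([
  [[0, 0.012, -0.08], [0, 0, 0], 0.5],
  [[0, 0.012, -0.2], [0, 0, 0], 0.5],
  [[0, 0.012, -0.32], [0, 0, 0], 0.5],
  [[0, 0.012, -0.45], [0, 0, 0], 0.5],
  [[-0.2, 0.012, -0.5], [0, 0, 0], 0.5],
  [[-0.4, 0.012, -0.5], [0, 0, 0], 0.5],
  [[-0.4, 0.012, -0.5], [0, 0, 0], 0.5],
  [[-0.4, 0.012, -0.5], [0, 0, 0], 0.5],
])

```text
clock: 19.73
eef_pos: [351.4, -1.6, 212.2]
eef_rot: [3.141, -0.001, 0.235]
wrist_force: [-0.3, -0.2, 0.8]
finger_gap: 47.1
finger_force: 0.0
```

Run:
```python
from h import *
ring()
i=viewer.camera_info("wrist");im=viewer.camera("wrist");ti=viewer.camera_info("top");t=viewer.camera("top");s=viewer.camera("scene")
print(proj(i,(532.1,47.8,135)),proj(i,(532.1,47.8,20)),proj(ti,(532.1,47.8,135)))
a=cv2.resize(s[140:260,90:360],(675,300),interpolation=2);b=cv2.resize(im,(480,300));
u=cv2.resize(t[160:260,270:370],(300,300),interpolation=2)
cv2.imwrite("pics/f.png",np.vstack([np.hstack([b,u]),np.pad(a,((0,0),(0,105),(0,0)))]))
```

```text
t 19.7333 delta 2.084 r 187.4 yaw 0.235 Ft(ccw +) 0.08 Fr 0.32 Mz 0.02 gap 47.1 0.0
[306.37269926 -40.26410163] [309.97474692  19.11104437] [321.43822589 205.1750659 ]
```

View pics/f.png

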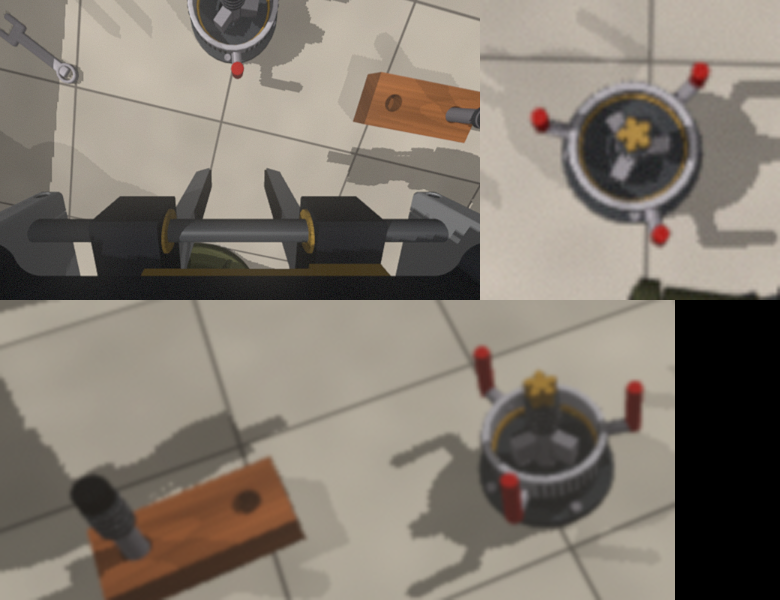

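The final view shows the star upright and centred: in the top image it is at (320.7,204.3) against an expected (321.4,205.2). The jaws are closed on the shank, and the drum and rack are untouched.

```bash
python3 -c "
from cell import manip
print(manip.sign_off())"
```

```text
the job is handed in; nothing more can be done
None
```

I stood the star arbor in the chuck and closed the jaws on it, stopping at about 9.5 N along the arc; the last images show it upright and centred, and I handed the job in at about 20 s without being shown a verdict.

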